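# Set out the archivist's desk tray and switch off the lamp

### The job

Close down the archive desk for the day: put every desk tool that is out on the table (there may be a jar, a paperweight, a stamp, a stapler and a small cardboard box; some may be missing) into the tray, standing upright, centred on and lined up with its own drawn outline. Only once all of them are in place, turn the lamp's dimmer knob anticlockwise all the way to its off stop. Leave the pencil cup, the book and the big kraft box where they are.

Things in the scene. Friction and masses are not known exactly. Their poses are not given: they have to be found in the camera images.
- tray: shallow grey plastic tray fixed to the table, 235 (x) by 310 (y) mm, floor 5 mm thick, rim 13 mm high over the table, lined with white paper on which the five outlines are drawn. Origin: centre of its underside. Six places in two rows (105 mm apart along the tray's x) of three (100 mm apart along its y); one of them is blank, and which outline is in which place differs from start to start
- jar_mid (a point): round glass jar with paper label and white screw lid (closed, stays closed), 56 mm diameter, lid 51 mm diameter from 56 mm up, 70 mm tall, about 0.2 kg. Point: on its axis, half-way up (35 mm over its foot); its own z axis points up. May be absent
- weight_mid (a point): round steel paperweight: disc 76 mm diameter and 22 mm high with an upright cylindrical grip 26 mm in diameter on its middle, 57 mm tall in all, about 0.6 kg. Point: on its axis, half the overall height (28.5 mm over its foot); its own z axis points up. May be absent
- stamp_mid (a point): rubber stamp: square wooden block 60 by 60 mm, 20 mm high, with an upright round wooden handle 26 mm in diameter on its middle, 70 mm tall in all. Point: on the handle's axis, 35 mm over its foot; x and y along the block's sides; its own z axis points up. May be absent
- stapler_mid (a point): black desk stapler lying on its base: base 100 by 34 mm, upper arm 24 mm wide between 22 and 44 mm up, 44 mm tall. Point: over the middle of the base, 22 mm over its foot; x along its length; its own z axis points up. May be absent
- clipbox_mid (a point): small lidded kraft cardboard box (lid stays on, white paper label on top), 80 by 48 mm, 46 mm tall; its lid, the upper 16 mm, is 81.5 by 49.5 mm. Point: its centre, 23 mm over its foot; x along its length; its own z axis points up. May be absent
- spot_jar: drawn outline in the tray: plain circle 60 mm in diameter, for the jar. Origin: its centre, on the tray's floor
- spot_weight: drawn outline in the tray: circle 80 mm in diameter with a 26 mm circle inside, for the paperweight. Origin: its centre, on the tray's floor
- spot_stamp: drawn outline in the tray: square of 64 mm with a 26 mm circle inside, for the stamp (any quarter turn will do). Origin: its centre, on the tray's floor; x and y along its sides
- spot_stapler: drawn outline in the tray: two long narrow rectangles, one inside the other, 104 by 38 mm outside, for the stapler (either way round). Origin: its centre, on the tray's floor; x along its length
- spot_clipbox: drawn outline in the tray: single rectangle 85 by 53 mm, for the cardboard box (either way round). Origin: its centre, on the tray's floor; x along its length
- dimmer (a joint): the lamp dimmer's black knob, upright axis, on a fixed grey box 84 by 84 by 20 mm. Value in rad, 0 = off, at the anticlockwise end stop; grows clockwise seen from above up to 4.7. It stays where it is left and needs about 0.05 N m to turn
- dimmer_grip (a point): on the knob's axis, 57 mm over the table, 7 mm below the knob's top: the height to grip its bar. The bar is 46 mm long, 14 mm thick and 32 mm high, from 32 to 64 mm over the table; this point turns with the knob, x along the bar, so the bar is gripped across y. The round plate below the bar is 48 mm in diameter and ends 34 mm over the table
- pencil_cup: bystander: dark round pencil cup 76 mm in diameter, 90 mm tall (140 mm with the pencils), to the right of the work. Origin: centre of its underside
- ledger: bystander: blue bound book lying flat, 110 by 170 by 31 mm, beyond the work. Origin: centre of its underside
- kraft_box: bystander: kraft archive box 208 by 148 by 105 mm, to the left of the tray. Origin: centre of its underside
Mind the look-alikes: they are no part of the job. What is shaped like the part that bears dimmer but orange, pink or purple is not meant.

How it is judged (in metres and radians):
On the way, in this order (a step that is already met when the one before it is completed fails the run):
1. every desk tool present stands on its own outline in the tray (horizontal distance between jar_mid and spot_jar below 0.012 m and angle between each of jar_mid, weight_mid, stamp_mid, stapler_mid, clipbox_mid's own z axis and vertical below 0.12 rad and z of jar_mid in the frame of spot_jar between 0.029 and 0.041 m and horizontal distance between weight_mid and spot_weight below 0.012 m and z of weight_mid in the frame of spot_weight between 0.0225 and 0.0345 m and horizontal distance between stamp_mid and spot_stamp below 0.012 m and z of stamp_mid in the frame of spot_stamp between 0.029 and 0.041 m and (angle between the x axis of stamp_mid and the x axis of spot_stamp, either way round below 0.2 rad or angle between the x axis of stamp_mid and the x axis of spot_stamp, either way round above 1.3708 rad) and horizontal distance between stapler_mid and spot_stapler below 0.012 m and z of stapler_mid in the frame of spot_stapler between 0.016 and 0.028 m and angle between the x axis of stapler_mid and the x axis of spot_stapler, either way round below 0.2 rad and horizontal distance between clipbox_mid and spot_clipbox below 0.012 m and z of clipbox_mid in the frame of spot_clipbox between 0.017 and 0.029 m and angle between the x axis of clipbox_mid and the x axis of spot_clipbox, either way round below 0.2 rad), for 0.3 s.
2. then the dimmer is turned to its off stop (value of joint dimmer below 0.1 rad), for 0.2 s.
At the end, for the whole second after the job is handed in: Every tool present stands upright on the tray floor, centre within 12 mm of its outline's centre; stapler and cardboard box within 0.2 rad of their outline, either way round, stamp within 0.2 rad of any quarter turn; dimmer within 0.1 rad of its anticlockwise stop (all of step 1 and value of joint dimmer below 0.1 rad); the robot touches nothing.
It fails at once if the pencil cup is pushed more than 30 mm away (distance of pencil_cup from where it was at the start of the episode above 0.03 m).
It fails at once if the book is pushed more than 30 mm away (distance of ledger from where it was at the start of the episode above 0.03 m).
It fails at once if the kraft box is pushed more than 30 mm away (distance of kraft_box from where it was at the start of the episode above 0.03 m).
Of jar, weight, stamp, stapler, clipbox only 4 to 5 are there at a start; the rules pass over those that are not, and their reading is None.
At some moment in a run one of weight, stamp, stapler may be knocked a few centimetres aside while the robot is not near it.
It also fails if it takes over 210 s, if anything falls off the work surface, if the arm or the gripper's body presses on something with over 40 N, if the wrist force passes 120 N, or if a joint passes its speed limit or range.

### The arm

A 6-joint arm with a two-finger parallel gripper is mounted at the origin on the work surface. World frame = base frame: x ahead of the robot, y to its left, z up, the work surface at z = 0. Lengths are in mm, angles in rad, forces in N, time in s.
With the tool pointing down it reaches from about 275 to 975 mm from the base axis. Payload 8.4 kg.
Tool frame: the origin (TCP) lies midway between the tips of the shut fingers; the grasp point (between the pads) lies 19 mm behind it; z points along the fingers, y is the line along which they close (so a half turn about z gives the same grasp; the last joint's range is limited). The gripper opens to 92 mm and grips with 3 to 60 N. Pads are 20 mm wide; open, the fingers measure 128 mm over their backs; the gripper's body (75 mm by 189 mm) begins 69 mm behind the grasp point.
Start: joints at [1.232, 0.353, 1.633, -0, 1.155, -0.002], TCP at [206.541, 589.888, 214.583] pointing down, gripper open.
Joint ranges: [-2.63, 2.63], [-0.92, 2.1], [0.06, 2.66], [-1.3, 4.44], [0, 2.69], [-3.02, 3.02]. Speed limits (rad/s): [2.22, 2.22, 2.79, 3.14, 3.14, 3.14].

### API

Orientations are given as a 3x3 rotation matrix whose columns are the frame's x, y, z axes.
In Python, from bench import manip gives the robot as it stands.
- The arm moves only by the shell command python3 -m handwheel 'ROWS' [FORCE]. ROWS is JSON, a list that holds one entry, the list of rows, each a list of 7 numbers: the closure, from -1 (fully open) to 1 (shut), so that 0 is half open, then the shift along the world's x, y, z scaled (see below), then the turn, a rotation vector about the world's x, y, z scaled (see below). In form: [[[hand, tx, ty, tz, wx, wy, wz], ...]]. A call has exactly 10 rows; each row is the pose to reach, as a shift and turn from the pose commanded when the call began, turning the shorter way round; what a row does not reach only later rows make up. The controller multiplies each number of a shift by 250 mm and each number of a turn by 2 pi rad. A row lasts 1/8 s, in which the tool goes at most 62.5 mm and 10.7 degrees, less where a joint would pass 70% of its speed; a pose out of reach is approached as far as the arm can. A call with a number of a shift or a turn outside -1 to 1 is refused whole. A call with a gripper value outside its range is refused whole. The fingers move at their own pace and stop on an object; FORCE is the grip in N (left out, the last holds). Time passes only in rows, so rows that repeat a pose let the fingers close, or fill a call up. It gives the time, the measured TCP pose, the force, the opening and the grip force at its end, in the units of the state.
- manip.read_state(): the state, without advancing time (a new reading comes with each control period).
- manip.snapshot(name): name is "scene" or "top" or "wrist"; returns a dict with "frame" (420x560x3 uint8, blue, green, red), "depth" (420x560 float32, mm along the optical axis (not along the pixel's ray), 0 where there is no reading), "fx", "fy", "cx", "cy" (pixels), "dist_coeffs" ([k1, k2, p1, p2, k3] as OpenCV has them; the pictures are not rectified), "R" (3x3) and "t" (3): a world point X has camera coordinates R X + t. Camera axes: x right, y down, z forward; pixel columns grow to the right and rows downward; lengths in mm; the calibration is good to about 2 mm. A picture is of the moment at which its call begins.
- manip.hand_in(): hands the job in; it is judged then, once.
The state is a dict: "time": time; "joint_positions": joint angles; "joint_velocities": joint speeds; "effort": joint torques, N m; "tool_pos": TCP position; "ee_rot": TCP orientation; "force": force on the tool from outside, world axes, zero at the start; "torque": the same for the moment, N m; "grip_width": opening from 0.0 (shut) to 1.0 (fully open); "finger_force": force on a finger pad.
Only numpy, scipy, OpenCV 4.12 (cv2) and the standard library are available. Lean on these libraries where they do the work, as an engineer would, in place of code of your own. Each camera call takes 0.05 s, during which the arm holds its last target. There are 200 camera calls.

## Working session

There is one attempt and no reset: what is moved stays moved. The work goes in short steps, Python scripts to look and compute and a shell command to move; the robot and the scene stay as the last step left them, time stands still between calls to the robot, and variables do not carry over. Pictures are saved under pics/ and viewed, at most 14 in all, crops included, and the job is handed in when it is done.

```bash
ls; mkdir -p pics; python3 - <<'E'
from bench import manip
import cv2,pickle,numpy as np
s=manip.read_state();print({k:np.round(v,3).tolist() for k,v in s.items()})
d={n:manip.snapshot(n) for n in("top","scene")}
pickle.dump(d,open('d0.pkl','wb'))
for n in d:
  cv2.imwrite(f'pics/{n}0.png',d[n]['frame']);c=d[n];print(n,c['fx'],c['cx'],c['cy'],c['dist_coeffs'],np.round(c['R'],3).tolist(),np.round(c['t']).tolist(),(-c['R'].T@c['t']).round())
E
```

```text
pics
{'time': 0.0, 'joint_positions': [1.232, 0.354, 1.634, -0.0, 1.155, -0.002], 'joint_velocities': [-0.001, -0.0, 0.001, -0.001, 0.001, -0.001], 'effort': [0.0, -59.386, -33.423, 0.07, 0.023, -0.0], 'tool_pos': [206.409, 589.415, 213.864], 'ee_rot': [[-0.944, 0.33, -0.0], [0.33, 0.944, -0.001], [-0.0, -0.001, -1.0]], 'force': [0.406, 0.488, 0.571], 'torque': [-0.056, 0.015, -0.039], 'finger_force': 0.0, 'grip_width': 1.001}
top 484.8371130444168 267.3982001256772 211.25328322718636 [-0.00022479  0.          0.          0.          0.        ] [[-0.024, -1.0, -0.019], [-0.98, 0.027, -0.196], [0.197, 0.014, -0.98]] [54.0, 611.0, 1418.0] [ 321.   18. 1512.]
scene 385.4310278886641 282.1723852968399 214.7471341603866 [-0.06260514  0.          0.          0.          0.        ] [[-0.742, 0.671, -0.0], [0.577, 0.637, -0.511], [-0.342, -0.379, -0.86]] [426.0, -331.0, 1539.0] [1033.  508. 1155.]
```

View pics/top0.png

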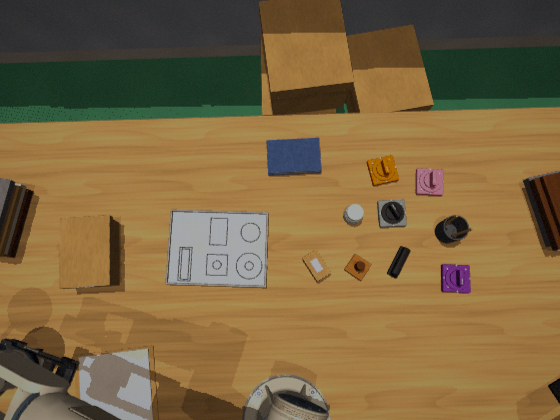

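View pics/scene0.png

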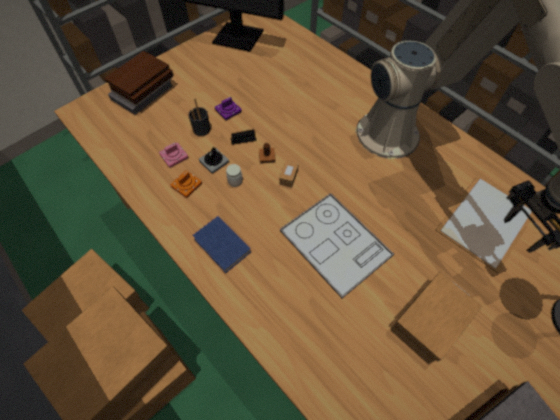

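The top view shows the jar (354,214), clipbox (316,267), stamp (358,267), stapler (399,262) and the real grey/black knob (392,213). There is no paperweight. The tray outlines are clipbox (219,232), jar (250,232), stapler (185,264), stamp (217,265) and weight (249,266), and the front-left place by the clipbox is blank.

```bash
cat > h.py <<'E'
import cv2,numpy as np
from bench import manip
def ray(c,uv,z):
    K=np.array([[c['fx'],0,c['cx']],[0,c['fy'],c['cy']],[0,0,1]])
    p=cv2.undistortPoints(np.float64(uv).reshape(-1,1,2),K,np.float64(c['dist_coeffs'])).reshape(-1,2)
    R=np.array(c['R']);o=-R.T@np.array(c['t']);d=np.c_[p,np.ones(len(p))]@R
    return o+d*((z-o[2])/d[:,2])[:,None]
def proj(c,X):
    K=np.array([[c['fx'],0,c['cx']],[0,c['fy'],c['cy']],[0,0,1]])
    return cv2.projectPoints(np.float64(X).reshape(-1,3),cv2.Rodrigues(np.array(c['R']))[0],np.float64(c['t']),K,np.float64(c['dist_coeffs']))[0].reshape(-1,2)
def rects(c,mask,z,amin=30,mode=cv2.RETR_CCOMP):
    """contours cast on plane z -> min-area rects in world mm: centre, sizes, angle of long side (deg)"""
    out=[]
    for k in cv2.findContours(mask.astype(np.uint8),mode,cv2.CHAIN_APPROX_NONE)[0]:
        if cv2.contourArea(k)<amin: continue
        w=ray(c,k.reshape(-1,2),z)[:,:2].astype(np.float32)
        (x,y),(a,b),t=cv2.minAreaRect(w)
        if a<b:a,b,t=b,a,t+90
        u=k.reshape(-1,2).mean(0)
        out.append((u.round().tolist(),round(x,1),round(y,1),round(a,1),round(b,1),round((t+90)%180-90,1)))
    return out
E
python3 - <<'E'
from h import *
import pickle
c=pickle.load(open('d0.pkl','rb'))['top'];f=c['frame'];hsv=cv2.cvtColor(f,cv2.COLOR_BGR2HSV)
g=f.min(2);m=np.zeros(g.shape,np.uint8);m[208:292,163:273]=(g<150)[208:292,163:273]
print('outl');[print(r) for r in rects(c,m,5,20)]
H,S,V=cv2.split(hsv)
for n,b,mm,z in[('jar',(335,195,375,230),(S<60)&(V>120),70),('lab',(300,245,335,290),(S<60)&(V>120),46),('stapler',(380,240,415,285),V<60,44),('knob',(378,196,408,230),V<50,60),('knobbox',(370,190,415,235),S<60,20)]:
    M=np.zeros(g.shape,np.uint8);x,y,X,Y=b;M[y:Y,x:X]=mm[y:Y,x:X];print(n,rects(c,M,z,15))
cv2.imwrite('pics/crop.png',cv2.resize(f[185:300,290:480],None,fx=4,fy=4,interpolation=cv2.INTER_CUBIC))
D=c['depth'];print(D[267,316],D[267,358],D[250,300])
E
```

```text
outl
([249.0, 266.0], 452.3, 100.6, 28.6, 26.2, 43.8)
([249.0, 266.0], 453.1, 101.4, 22.1, 21.8, 43.8)
([216.0, 265.0], 458.0, 201.6, 28.3, 26.7, -45.9)
([216.0, 265.0], 458.0, 201.6, 23.9, 22.2, -45.9)
([217.0, 265.0], 458.3, 200.8, 68.6, 68.2, 86.7)
([217.0, 265.0], 458.9, 200.8, 65.4, 65.1, 88.5)
([249.0, 266.0], 451.8, 99.9, 80.9, 80.4, 88.6)
([185.0, 264.0], 464.3, 300.6, 108.9, 42.5, -3.4)
([179.0, 271.0], 441.6, 317.5, 37.1, 6.2, 0.7)
([189.0, 270.0], 442.4, 286.4, 40.2, 6.2, 0.5)
([180.0, 257.0], 485.0, 314.9, 37.5, 6.3, 0.7)
([190.0, 256.0], 488.9, 283.6, 40.7, 6.3, 0.5)
([184.0, 264.0], 463.1, 300.6, 93.6, 25.5, -3.2)
([250.0, 232.0], 556.6, 95.0, 63.0, 60.4, 88.5)
([250.0, 232.0], 558.2, 95.0, 57.3, 56.7, -1.2)
([218.0, 231.0], 563.4, 194.7, 89.4, 57.5, -3.3)
([218.0, 231.0], 563.1, 194.8, 86.3, 54.5, -3.2)
([218.0, 250.0], 507.8, 200.8, 347.4, 261.2, 88.5)
([217.0, 249.0], 511.3, 198.0, 303.0, 228.2, 86.8)
jar [([355.0, 212.0], 602.1, -225.4, 51.2, 46.2, 88.4)]
lab [([316.0, 265.0], 446.2, -104.8, 39.8, 23.1, 29.7)]
stapler [([398.0, 262.0], 450.3, -352.0, 96.2, 31.6, -30.1)]
knob [([392.0, 212.0], 598.9, -341.6, 66.6, 64.7, 60.9), ([393.0, 207.0], 615.4, -345.8, 23.8, 13.0, 29.5)]
knobbox [([391.0, 213.0], 604.2, -348.5, 85.1, 82.9, -89.6), ([393.0, 212.0], 606.7, -352.1, 52.4, 15.7, 30.9)]
1453.8568 1427.6108 1515.153
```

View pics/crop.png

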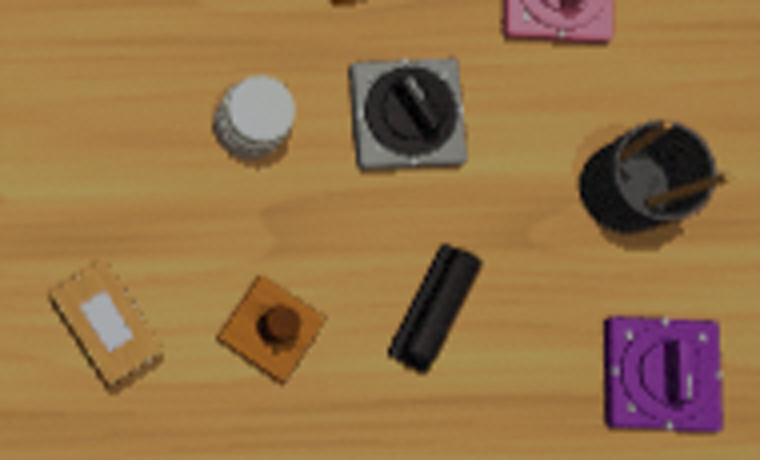

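```bash
python3 -m handwheel '[[[-1,0.28,-0.82,0.115,0,0,0.054],[-1,0.28,-0.82,0.115,0,0,0.054],[-1,0.28,-0.82,0.115,0,0,0.054],[-1,0.28,-0.82,0.115,0,0,0.054],[-1,0.28,-0.82,0.115,0,0,0.054],[-1,0.28,-0.82,0.115,0,0,0.054],[-1,0.28,-0.82,0.115,0,0,0.054],[-1,0.28,-0.82,0.115,0,0,0.054],[-1,0.28,-0.82,0.115,0,0,0.054],[-1,0.28,-0.82,0.115,0,0,0.054]]]'
python3 -m handwheel '[[[-1,0.28,-0.82,0.115,0,0,0],[-1,0.28,-0.82,0.115,0,0,0],[-1,0.28,-0.82,0.115,0,0,0],[-1,0.28,-0.82,0.115,0,0,0],[-1,0.28,-0.82,0.115,0,0,0],[-1,0.28,-0.82,0.115,0,0,0],[-1,0.28,-0.82,0.115,0,0,0],[-1,0.28,-0.82,0.115,0,0,0],[-1,0.28,-0.82,0.115,0,0,0],[-1,0.28,-0.82,0.115,0,0,0]]]'
python3 -m handwheel '[[[-1,0.28,-0.82,0.115,0,0,0],[-1,0.28,-0.82,0.115,0,0,0],[-1,0.28,-0.82,0.115,0,0,0],[-1,0.28,-0.82,0.115,0,0,0],[-1,0.28,-0.82,0.115,0,0,0],[-1,0.28,-0.82,0.115,0,0,0],[-1,0.28,-0.82,0.115,0,0,0],[-1,0.28,-0.82,0.115,0,0,0],[-1,0.28,-0.82,0.115,0,0,0],[-1,0.28,-0.82,0.115,0,0,0]]]'
python3 -m handwheel '[[[-1,0.28,-0.82,0.115,0,0,0],[-1,0.28,-0.82,0.115,0,0,0],[-1,0.28,-0.82,0.115,0,0,0],[-1,0.28,-0.82,0.115,0,0,0],[-1,0.28,-0.82,0.115,0,0,0],[-1,0.28,-0.82,0.115,0,0,0],[-1,0.28,-0.82,0.115,0,0,0],[-1,0.28,-0.82,0.115,0,0,0],[-1,0.28,-0.82,0.115,0,0,0],[-1,0.28,-0.82,0.115,0,0,0]]]'
python3 - <<'E'
from h import *
import pickle
s=manip.read_state();print(s['tool_pos'],s['ee_rot'],s['joint_positions'])
c=manip.snapshot('wrist');pickle.dump(c,open('w1.pkl','wb'));cv2.imwrite('pics/w1.png',c['frame'])
print(c['fx'],c['dist_coeffs'],-np.array(c['R']).T@c['t'],np.round(c['R'],3).tolist())
E
```

```text
time: 1.35
tool_pos: [276.4, 385.0, 243.2]
ee_rot: [[-1.0, -0.003, -0.0], [-0.003, 1.0, -0.0], [0.0, -0.0, -1.0]]
force: [-0.8, -0.5, -0.3]
grip_width: 1.002
finger_force: 0.0
time: 2.6
tool_pos: [346.5, 180.1, 272.1]
ee_rot: [[-1.0, -0.003, -0.0], [-0.003, 1.0, -0.0], [0.0, -0.0, -1.0]]
force: [-0.2, 0.5, 0.2]
grip_width: 0.997
finger_force: 0.0
time: 3.85
tool_pos: [416.5, -24.9, 300.9]
ee_rot: [[-1.0, -0.003, 0.0], [-0.003, 1.0, -0.0], [-0.0, -0.0, -1.0]]
force: [-0.3, 0.5, 1.0]
grip_width: 0.999
finger_force: 0.0
time: 5.1
tool_pos: [486.6, -229.9, 329.7]
ee_rot: [[-1.0, -0.003, 0.0], [-0.003, 1.0, -0.0], [-0.0, -0.0, -1.0]]
force: [-0.3, 0.7, -0.1]
grip_width: 1.0
finger_force: 0.0
[ 486.55157752 -229.8722065   329.66832048] [[-9.99995840e-01 -2.88119744e-03  1.33569321e-04]
 [-2.88120804e-03  9.99995846e-01 -7.92137166e-05]
 [-1.33340536e-04 -7.95982281e-05 -9.99999988e-01]] [-4.44145288e-01  1.23149649e-01  1.67568667e+00 -1.45115543e-05
  1.34260169e+00 -2.01781954e+00]
340.6332814944375 [0.02162306 0.         0.         0.         0.        ] [ 408.05397991 -229.96496011  498.00868069] [[-0.003, 1.0, -0.001], [0.96, 0.003, 0.279], [0.279, 0.0, -0.96]]
```

View pics/w1.png

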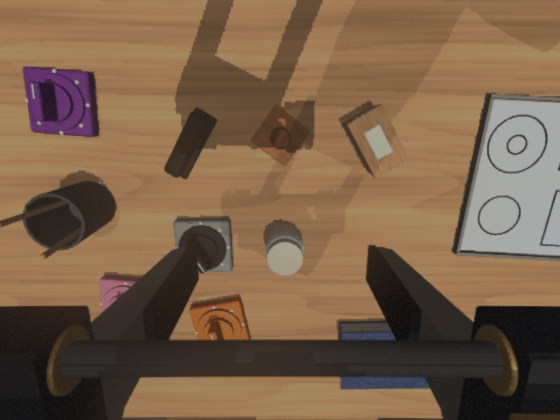

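Wrist view at z=330 shows the clipbox label (378,142), stamp handle (278,137), stapler (192,143), jar lid (285,260) and knob (205,250). I'll use its depth to get the top faces.

```bash
cat >> h.py <<'E'
def cloud(c):
    h,w=c['depth'].shape;uv=np.stack(np.meshgrid(np.arange(w),np.arange(h)),-1).reshape(-1,2)
    K=np.array([[c['fx'],0,c['cx']],[0,c['fy'],c['cy']],[0,0,1]])
    p=cv2.undistortPoints(np.float64(uv).reshape(-1,1,2),K,np.float64(c['dist_coeffs'])).reshape(-1,2)
    d=c['depth'].reshape(-1,1)
    return ((np.c_[p,np.ones(len(p))]*d-np.array(c['t']))@np.array(c['R'])).reshape(h,w,3)
def tops(c,x,y,r,zlo,zhi):
    P=cloud(c);m=(c['depth']>0)&(np.hypot(P[...,0]-x,P[...,1]-y)<r)&(P[...,2]>zlo)&(P[...,2]<zhi)
    w=P[m];
    if len(w)<5:return None
    (a,b),(p,q),t=cv2.minAreaRect(w[:,:2].astype(np.float32))
    if p<q:p,q,t=q,p,t+90
    return len(w),round(a,1),round(b,1),round(p,1),round(q,1),round((t+90)%180-90,1),'med',np.median(w,0).round(1).tolist()
E
python3 - <<'E'
from h import *
import pickle
c=pickle.load(open('w1.pkl','rb'))
for n,x,y,r,a,b in[('jar',605,-225,45,62,80),('clip',448,-107,60,38,55),('stampH',450,-230,40,58,80),('stampB',450,-230,55,12,28),('stap',450,-352,65,35,55),('knob',605,-350,40,55,72),('kbox',605,-350,70,14,26),('floor',520,-110,30,-20,20)]:print(n,tops(c,x,y,r,a,b))
H,S,V=cv2.split(cv2.cvtColor(c['frame'],cv2.COLOR_BGR2HSV))
for n,b,mm,z in[('lab',(350,100,410,180),(S<60)&(V>110),46),('jar',(255,220,315,285),(S<60)&(V>110),70),('stap',(150,95,230,190),V<35,44)]:
    M=np.zeros(V.shape,np.uint8);x,y,X,Y=b;M[y:Y,x:X]=mm[y:Y,x:X];print(n,rects(c,M,z,15))
E
```

```text
jar (1014, 601.4, -226.5, 49.9, 49.8, -22.7, 'med', [600.5, -226.6, 68.2])
clip (2508, 446.2, -104.4, 83.1, 51.3, 31.0, 'med', [444.9, -105.3, 44.3])
stampH (334, 440.6, -233.1, 24.5, 24.3, -45.3, 'med', [440.8, -233.6, 68.1])
stampB (1555, 440.9, -233.4, 59.9, 59.9, -36.5, 'med', [438.0, -232.7, 18.3])
stap (1255, 451.7, -359.1, 94.0, 24.6, -29.4, 'med', [448.7, -357.1, 40.8])
knob (168, 604.7, -348.3, 45.3, 12.7, 25.3, 'med', [612.6, -343.1, 61.3])
kbox (1623, 605.5, -349.7, 83.6, 83.4, 0.9, 'med', [584.9, -331.8, 19.1])
floor (1205, 521.0, -110.5, 59.4, 57.6, 59.5, 'med', [519.7, -110.5, -1.7])
lab [([378.0, 142.0], 446.2, -104.7, 40.2, 21.9, 31.0)]
jar [([285.0, 254.0], 596.0, -226.0, 55.9, 50.3, 0.2), ([283.0, 243.0], 579.5, -228.5, 48.1, 20.5, -82.4)]
stap []
```

Tops located: jar (601,−226), clipbox (446,−104.5, 31°), stamp (441,−233, −36.5°), stapler (452,−359, −29.5°). Picking the stamp first.

```bash
python3 -m handwheel '[[[-1,-0.182,-0.014,-0.88,0,0,-0.102],[-1,-0.182,-0.014,-0.88,0,0,-0.102],[-1,-0.182,-0.014,-0.88,0,0,-0.102],[-1,-0.182,-0.014,-0.88,0,0,-0.102],[-1,-0.182,-0.014,-0.88,0,0,-0.102],[-1,-0.182,-0.014,-0.88,0,0,-0.102],[-1,-0.182,-0.014,-0.88,0,0,-0.102],[-1,-0.182,-0.014,-0.88,0,0,-0.102],[-1,-0.182,-0.014,-0.88,0,0,-0.102],[-1,-0.182,-0.014,-0.88,0,0,-0.102]]]' | head -3
python3 -m handwheel '[[[-1,0,0,-0.16,0,0,0],[-1,0,0,-0.316,0,0,0],[-1,0,0,-0.316,0,0,0],[-1,0,0,-0.316,0,0,0],[1,0,0,-0.316,0,0,0],[1,0,0,-0.316,0,0,0],[1,0,0,-0.316,0,0,0],[1,0,0,-0.316,0,0,0],[1,0,0,-0.316,0,0,0],[1,0,0,-0.316,0,0,0]]]' 25
python3 -m handwheel '[[[1,0,0,0,0,0,0],[1,0,0,0,0,0,0],[1,0,0,0,0,0,0],[1,0,0,0,0,0,0],[1,0,0,0.1,0,0,0],[1,0,0,0.3,0,0,0],[1,0,0,0.5,0,0,0],[1,0,0,0.5,0,0,0],[1,0,0,0.5,0,0,0],[1,0,0,0.5,0,0,0]]]'
python3 - <<'E'
from h import *
c=manip.snapshot('top')
for n,x,y,r,a,b in[('jar',602,-226,45,62,80),('clip',446,-105,60,38,55),('stap',451,-358,65,30,55)]:print(n,tops(c,x,y,r,a,b))
E
```

```text
time: 6.4
tool_pos: [441.2, -233.6, 109.8]
ee_rot: [[-0.803, 0.596, 0.0], [0.596, 0.803, -0.0], [-0.0, 0.0, -1.0]]
time: 7.65
tool_pos: [441.0, -233.6, 30.5]
ee_rot: [[-0.803, 0.596, -0.0], [0.596, 0.803, 0.0], [0.0, -0.0, -1.0]]
force: [0.7, -0.1, 0.9]
grip_width: 0.371
finger_force: 0.0
time: 8.9
tool_pos: [440.0, -233.1, 154.0]
ee_rot: [[-0.803, 0.596, -0.003], [0.596, 0.803, 0.001], [0.003, -0.0, -1.0]]
force: [-0.2, -0.5, -1.8]
grip_width: 0.279
finger_force: 25.0
jar (223, 600.4, -226.8, 49.9, 48.2, -29.7, 'med', [600.2, -226.1, 69.9])
clip (448, 445.5, -105.2, 82.1, 50.1, 30.7, 'med', [445.5, -105.2, 45.6])
stap (32, 420.7, -337.1, 16.8, 12.8, -36.6, 'med', [421.0, -337.2, 42.8])
```

```bash
python3 -m handwheel '[[[1,0.035,0.868,0,0,0,0.0925],[1,0.035,0.868,0,0,0,0.0925],[1,0.035,0.868,0,0,0,0.0925],[1,0.035,0.868,0,0,0,0.0925],[1,0.035,0.868,0,0,0,0.0925],[1,0.035,0.868,0,0,0,0.0925],[1,0.035,0.868,0,0,0,0.0925],[1,0.035,0.868,0,0,0,0.0925],[1,0.035,0.868,0,0,0,0.0925],[1,0.035,0.868,0,0,0,0.0925]]]' | head -3
python3 -m handwheel '[[[1,0.035,0.868,0,0,0,0],[1,0.035,0.868,0,0,0,0],[1,0.035,0.868,0,0,0,0],[1,0.035,0.868,0,0,0,0],[1,0.035,0.868,0,0,0,0],[1,0.035,0.868,0,0,0,0],[1,0.035,0.868,-0.2,0,0,0],[1,0.035,0.868,-0.3,0,0,0],[1,0.035,0.868,-0.3,0,0,0],[1,0.035,0.868,-0.3,0,0,0]]]'
python3 - <<'E'
from h import *
c=manip.snapshot('wrist');cv2.imwrite('pics/w2.png',c['frame'])
s=manip.read_state();print(s['joint_positions'])
f=c['frame'];g=f.min(2);P=cloud(c)
m=(g<110)&(abs(P[...,2]-4)<5);print([r for r in rects(c,m,5,60,cv2.RETR_CCOMP)])
E
```

```text
time: 10.2
tool_pos: [449.8, -16.9, 155.6]
ee_rot: [[-0.998, 0.058, 0.0], [0.058, 0.998, -0.0], [-0.0, -0.0, -1.0]]
time: 11.45
tool_pos: [459.3, 199.9, 81.5]
ee_rot: [[-0.998, 0.058, 0.001], [0.058, 0.998, 0.0], [-0.001, 0.0, -1.0]]
force: [0.8, 0.2, -1.1]
grip_width: 0.277
finger_force: 25.0
[ 4.07944664e-01  3.39735155e-01  2.00850720e+00 -4.04537812e-05
  7.91550593e-01 -1.10480989e+00]
[([283.0, 398.0], 624.5, 190.5, 90.3, 6.6, 86.7), ([284.0, 380.0], 604.4, 193.4, 53.9, 4.2, 86.7), ([350.0, 220.0], 462.9, 250.8, 36.0, 15.1, 58.1), ([417.0, 215.0], 464.3, 301.2, 95.1, 26.7, -3.4), ([417.0, 215.0], 463.7, 301.4, 92.6, 23.7, -3.1), ([418.0, 214.0], 464.1, 301.0, 105.9, 40.7, -3.2), ([418.0, 214.0], 463.6, 301.2, 103.5, 37.5, -3.4), ([483.0, 231.0], 484.4, 351.3, 152.7, 5.8, -3.1), ([165.0, 197.0], 468.9, 141.5, 187.2, 147.0, 87.0), ([148.0, 227.0], 459.1, 98.8, 22.2, 11.2, 62.8), ([145.0, 229.0], 462.2, 95.3, 78.5, 55.9, 53.5)]
```

View pics/w2.png

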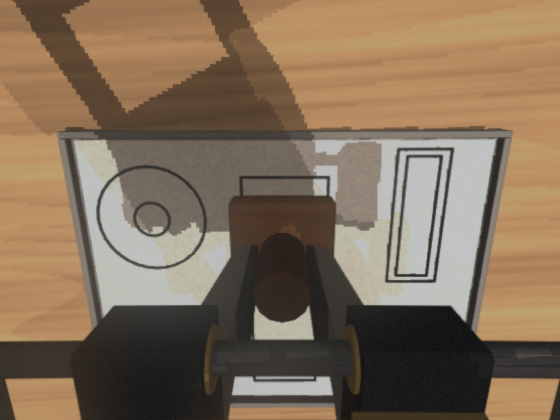

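The stamp is held upright and parallel to its square, with its block at (283,228). The stapler outline is at (417,215). Lowering and releasing.

```bash
python3 -m handwheel '[[[1,-0.004,0.004,-0.1,0,0,0],[1,-0.004,0.004,-0.15,0,0,0],[1,-0.004,0.004,-0.178,0,0,0],[1,-0.004,0.004,-0.178,0,0,0],[1,-0.004,0.004,-0.178,0,0,0],[0,-0.004,0.004,-0.178,0,0,0],[0,-0.004,0.004,-0.178,0,0,0],[0,-0.004,0.004,-0.178,0,0,0],[0,-0.004,0.004,-0.178,0,0,0],[0,-0.004,0.004,-0.178,0,0,0]]]'
python3 -m handwheel '[[[0,0,0,0.1,0,0,0],[0,0,0,0.3,0,0,0],[0,0,0,0.5,0,0,0],[0,0,0,0.8,0,0,0],[-1,0,-0.3,0.8,0,0,0],[-1,0,-0.6,0.8,0,0,0],[-1,0,-0.9,0.8,0,0,0],[-1,0,-1,0.8,0,0,0],[-1,0,-1,0.8,0,0,0],[-1,0,-1,0.8,0,0,0]]]'
python3 - <<'E'
from h import *
c=manip.snapshot('top')
for n,x,y,r,a,b in[('stampH',458,201,40,62,85),('stampB',458,201,55,18,32),('jar',602,-226,45,62,80),('clip',446,-105,60,38,55),('stap',451,-358,65,30,55)]:print(n,tops(c,x,y,r,a,b))
E
```

```text
time: 12.75
tool_pos: [457.5, 201.4, 36.1]
ee_rot: [[-0.998, 0.057, -0.0], [0.057, 0.998, 0.0], [0.0, 0.0, -1.0]]
force: [0.1, -0.2, -0.3]
grip_width: 0.502
finger_force: 0.0
time: 14.0
tool_pos: [457.4, -48.6, 236.0]
ee_rot: [[-0.998, 0.059, -0.0], [0.059, 0.998, 0.0], [0.0, 0.0, -1.0]]
force: [0.0, 0.5, -0.3]
grip_width: 1.001
finger_force: 0.0
stampH (61, 456.0, 200.3, 23.6, 22.9, 44.5, 'med', [456.4, 199.7, 74.0])
stampB (300, 457.2, 200.0, 61.8, 59.1, 88.7, 'med', [453.3, 196.7, 24.5])
jar (223, 600.2, -226.4, 51.1, 46.8, -47.8, 'med', [600.2, -226.7, 69.8])
clip (274, 436.1, -110.8, 60.1, 50.2, 30.1, 'med', [431.2, -109.7, 45.7])
stap (251, 451.5, -360.3, 94.1, 24.0, -29.5, 'med', [450.7, -358.9, 41.6])
```

```bash
python3 -m handwheel '[[[-1,-0.046,-0.224,-0.2,0,0,0.0953],[-1,-0.046,-0.224,-0.4,0,0,0.0953],[-1,-0.046,-0.224,-0.6,0,0,0.0953],[-1,-0.046,-0.224,-0.6,0,0,0.0953],[-1,-0.046,-0.224,-0.6,0,0,0.0953],[-1,-0.046,-0.224,-0.7,0,0,0.0953],[-1,-0.046,-0.224,-0.8,0,0,0.0953],[-1,-0.046,-0.224,-0.876,0,0,0.0953],[-1,-0.046,-0.224,-0.876,0,0,0.0953],[1,-0.046,-0.224,-0.876,0,0,0.0953]]]' 20
python3 -m handwheel '[[[1,0,0,0,0,0,0],[1,0,0,0,0,0,0],[1,0,0,0,0,0,0],[1,0,0,0,0,0,0],[1,0,0,0,0,0,0],[1,0,0,0,0,0,0],[1,0,0,0.15,0,0,0],[1,0,0,0.35,0,0,0],[1,0,0,0.5,0,0,0],[1,0,0,0.5,0,0,0]]]'
```

```text
time: 15.3
tool_pos: [447.0, -104.3, 18.0]
ee_rot: [[-0.857, -0.516, 0.001], [-0.516, 0.857, -0.0], [-0.001, -0.001, -1.0]]
force: [0.6, 0.1, 0.6]
grip_width: 0.911
finger_force: 0.0
time: 16.55
tool_pos: [447.8, -105.1, 144.4]
ee_rot: [[-0.857, -0.515, 0.005], [-0.515, 0.857, -0.001], [-0.004, -0.004, -1.0]]
force: [-0.1, -0.1, -1.5]
grip_width: 0.537
finger_force: 20.0
```

```bash
python3 -m handwheel '[[[1,0.235,0.6,0,0,0,-0.095],[1,0.235,0.6,0,0,0,-0.095],[1,0.235,0.6,0,0,0,-0.095],[1,0.235,0.6,0,0,0,-0.095],[1,0.235,0.6,0,0,0,-0.095],[1,0.235,0.6,0,0,0,-0.095],[1,0.235,0.6,0,0,0,-0.095],[1,0.235,0.6,0,0,0,-0.095],[1,0.235,0.6,0,0,0,-0.095],[1,0.235,0.6,0,0,0,-0.095]]]' |head -2
python3 -m handwheel '[[[1,0.235,0.6,0,0,0,0],[1,0.235,0.6,0,0,0,0],[1,0.235,0.6,0,0,0,0],[1,0.235,0.6,0,0,0,0],[1,0.235,0.6,0,0,0,0],[1,0.235,0.6,-0.15,0,0,0],[1,0.235,0.6,-0.3,0,0,0],[1,0.235,0.6,-0.38,0,0,0],[1,0.235,0.6,-0.38,0,0,0],[1,0.235,0.6,-0.38,0,0,0]]]'
python3 - <<'E'
from h import *
c=manip.snapshot('wrist');cv2.imwrite('pics/w3.png',c['frame'])
print(manip.read_state()['tool_pos'])
P=cloud(c);m=(c['frame'].min(2)<110)&(abs(P[...,2]-4)<5);[print(r) for r in rects(c,m,5,60) if r[0][0]>150 and r[0][1]<260]
E
```

```text
time: 17.8
tool_pos: [504.8, 45.3, 142.2]
time: 19.05
tool_pos: [564.0, 194.8, 48.1]
ee_rot: [[-0.998, 0.056, 0.001], [0.056, 0.998, 0.0], [-0.001, 0.0, -1.0]]
force: [-0.3, -0.1, -1.6]
grip_width: 0.534
finger_force: 20.0
[564.2998467  195.07430164  48.3459907 ]
([363.0, 182.0], 531.6, 248.2, 27.4, 10.7, 61.9)
([381.0, 171.0], 524.0, 259.8, 10.8, 9.4, 86.7)
([530.0, 155.0], 532.0, 348.7, 188.7, 6.4, -3.1)
([456.0, 80.0], 472.9, 300.6, 78.0, 26.8, -3.1)
([455.0, 88.0], 475.6, 300.5, 83.5, 40.6, -3.1)
([220.0, 20.0], 437.6, 166.0, 23.1, 8.7, -3.0)
([179.0, 147.0], 519.1, 157.5, 227.1, 187.3, 87.5)
([368.0, 213.0], 552.3, 251.3, 8.2, 6.3, -44.5)
```

View pics/w3.png

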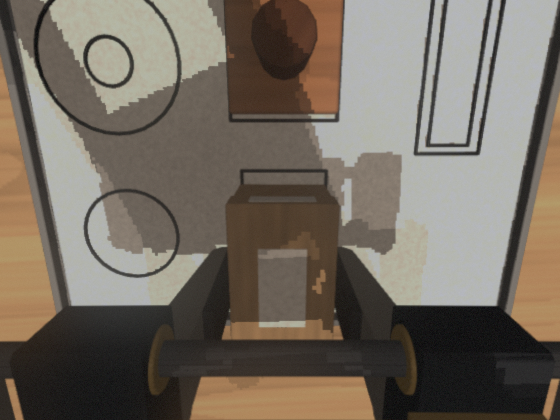

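The clipbox is aligned over its rectangle (283,240), and the stamp (285,60) sits inside its square. Lowering and releasing, then on to the stapler.

```bash
python3 -m handwheel '[[[1,0,0,-0.04,0,0,0],[1,0,0,-0.08,0,0,0],[1,0,0,-0.1,0,0,0],[1,0,0,-0.1,0,0,0],[1,0,0,-0.1,0,0,0],[-0.4,0,0,-0.1,0,0,0],[-0.4,0,0,-0.1,0,0,0],[-0.4,0,0,-0.1,0,0,0],[-0.4,0,0,-0.1,0,0,0],[-0.4,0,0,-0.1,0,0,0]]]'
python3 -m handwheel '[[[-0.4,0,0,0.1,0,0,0],[-0.4,0,0,0.3,0,0,0],[-0.4,0,0,0.5,0,0,0],[-0.4,0,0,0.75,0,0,0],[-1,-0.1,-0.3,0.75,0,0,0],[-1,-0.15,-0.6,0.75,0,0,0],[-1,-0.2,-0.9,0.75,0,0,0],[-1,-0.2,-1,0.75,0,0,0],[-1,-0.2,-1,0.75,0,0,0],[-1,-0.2,-1,0.75,0,0,0]]]' | head -2
python3 -m handwheel '[[[-1,-0.2,-1,0,0,0,-0.073],[-1,-0.2,-1,0,0,0,-0.073],[-1,-0.2,-1,0,0,0,-0.073],[-1,-0.2,-1,0,0,0,-0.073],[-1,-0.2,-1,0,0,0,-0.073],[-1,-0.2,-1,0,0,0,-0.073],[-1,-0.2,-1,0,0,0,-0.073],[-1,-0.2,-1,0,0,0,-0.073],[-1,-0.2,-1,0,0,0,-0.073],[-1,-0.2,-1,0,0,0,-0.073]]]' | head -3
python3 - <<'E'
from h import *
c=manip.snapshot('top')
for n,x,y,r,a,b in[('stampH',458,201,40,62,85),('clip',563,195,60,44,60),('jar',602,-226,45,62,80),('stap',451,-358,65,30,55)]:print(n,tops(c,x,y,r,a,b))
w=manip.snapshot('wrist');print(tops(w,451,-358,65,30,55),tops(w,451,-358,65,12,55),'cup',tops(w,570,-480,80,80,150))
E
```

```text
time: 20.35
tool_pos: [563.5, 195.4, 22.1]
ee_rot: [[-0.998, 0.055, 0.0], [0.055, 0.998, 0.0], [-0.0, 0.0, -1.0]]
force: [-0.2, -0.0, -0.1]
grip_width: 0.699
finger_force: 0.0
time: 21.6
tool_pos: [513.6, -54.7, 209.7]
time: 22.85
tool_pos: [463.7, -304.3, 209.7]
ee_rot: [[-0.871, 0.491, 0.0], [0.491, 0.871, -0.0], [-0.0, -0.0, -1.0]]
stampH (61, 456.0, 200.2, 24.0, 22.8, 44.9, 'med', [455.9, 200.2, 74.3])
clip (426, 562.9, 194.1, 82.2, 50.0, -4.0, 'med', [562.9, 193.4, 50.5])
jar (224, 601.0, -227.1, 51.0, 46.9, -47.1, 'med', [600.6, -226.0, 69.4])
stap None
(2018, 451.3, -359.9, 93.3, 24.2, -30.3, 'med', [448.0, -356.9, 40.7]) (2046, 451.3, -359.9, 93.3, 24.2, -30.3, 'med', [448.1, -356.8, 40.6]) cup (642, 572.5, -517.0, 55.9, 17.7, -87.0, 'med', [568.6, -503.5, 88.9])
```

```bash
python3 -m handwheel '[[[-1,-0.05,-0.222,-0.2,0,0,0.0016],[-1,-0.05,-0.222,-0.4,0,0,0],[-1,-0.05,-0.222,-0.5,0,0,0],[-1,-0.05,-0.222,-0.6,0,0,0],[-1,-0.05,-0.222,-0.7,0,0,0],[-1,-0.05,-0.222,-0.779,0,0,0],[-1,-0.05,-0.222,-0.779,0,0,0],[1,-0.05,-0.222,-0.779,0,0,0],[1,-0.05,-0.222,-0.779,0,0,0],[1,-0.05,-0.222,-0.779,0,0,0]]]' 30
python3 -m handwheel '[[[1,0,0,0,0,0,0],[1,0,0,0,0,0,0],[1,0,0,0,0,0,0],[1,0,0,0,0,0,0],[1,0,0,0,0,0,0],[1,0,0,0,0,0,0],[1,0,0,0.15,0,0,0],[1,0,0,0.35,0,0,0],[1,0,0,0.5,0,0,0],[1,0,0,0.5,0,0,0]]]'
python3 - <<'E'
from h import *
w=manip.snapshot('wrist');cv2.imwrite('pics/w4.png',w['frame'])
E
```

```text
time: 24.2
tool_pos: [451.4, -360.4, 15.6]
ee_rot: [[-0.871, 0.492, 0.001], [0.492, 0.871, -0.001], [-0.001, -0.0, -1.0]]
force: [-0.1, 0.6, -0.5]
grip_width: 0.699
finger_force: 0.0
time: 25.45
tool_pos: [452.5, -361.4, 142.6]
ee_rot: [[-0.871, 0.492, 0.004], [0.492, 0.871, -0.003], [-0.005, -0.001, -1.0]]
force: [-0.2, -0.2, -1.6]
grip_width: 0.257
finger_force: 30.0
```

View pics/w4.png

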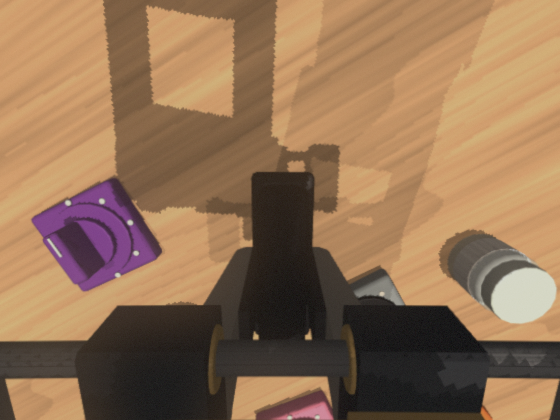

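The stapler is held level and straight between the fingers (283,250). Carrying it to its outline.

```bash
python3 -m handwheel '[[[1,0.017,0.881,0,0,0,0.073],[1,0.017,0.881,0,0,0,0.073],[1,0.017,0.881,0,0,0,0.073],[1,0.017,0.881,0,0,0,0.073],[1,0.017,0.881,0,0,0,0.073],[1,0.017,0.881,0,0,0,0.073],[1,0.017,0.881,0,0,0,0.073],[1,0.017,0.881,0,0,0,0.073],[1,0.017,0.881,0,0,0,0.073],[1,0.017,0.881,0,0,0,0.073]]]' |head -2
python3 -m handwheel '[[[1,0.017,0.881,0,0,0,0],[1,0.017,0.881,0,0,0,0],[1,0.017,0.881,0,0,0,0],[1,0.017,0.881,0,0,0,0],[1,0.017,0.881,0,0,0,0],[1,0.017,0.881,0,0,0,0],[1,0.017,0.881,0,0,0,0],[1,0.017,0.881,0,0,0,0],[1,0.017,0.881,0,0,0,0],[1,0.017,0.881,0,0,0,0]]]' |head -2
python3 -m handwheel '[[[1,0.017,0.882,0,0,0,0],[1,0.017,0.882,0,0,0,0],[1,0.017,0.882,0,0,0,0],[1,0.017,0.882,0,0,0,0],[1,0.017,0.882,0,0,0,0],[1,0.017,0.882,-0.15,0,0,0],[1,0.017,0.882,-0.3,0,0,0],[1,0.017,0.882,-0.38,0,0,0],[1,0.017,0.882,-0.38,0,0,0],[1,0.017,0.882,-0.38,0,0,0]]]'
python3 - <<'E'
from h import *
c=manip.snapshot('wrist');cv2.imwrite('pics/w5.png',c['frame'])
E
```

```text
time: 26.75
tool_pos: [455.3, -140.1, 139.8]
time: 28.0
tool_pos: [459.6, 80.1, 139.8]
time: 29.25
tool_pos: [464.3, 300.6, 45.7]
ee_rot: [[-0.998, 0.056, 0.001], [0.056, 0.998, 0.0], [-0.001, 0.0, -1.0]]
force: [0.1, 0.0, -1.8]
grip_width: 0.26
finger_force: 30.0
```

View pics/w5.png

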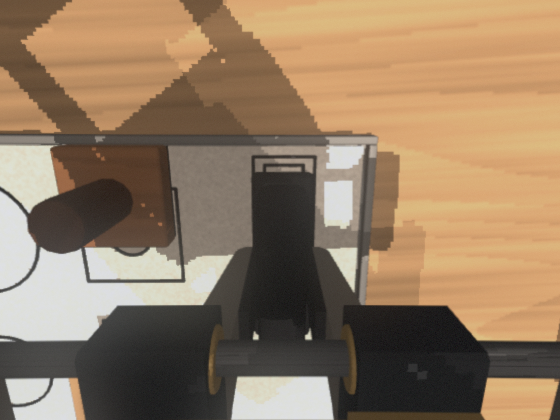

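The stapler sits over its outline (283,215). The stamp has been knocked about 30 mm toward the robot: its block is now at (112,195) against an outline at (130,230). I'll place the stapler, then fix the stamp.

```bash
python3 -m handwheel '[[[1,0,0,-0.04,0,0,0],[1,0,0,-0.08,0,0,0],[1,0,0,-0.1,0,0,0],[1,0,0,-0.1,0,0,0],[1,0,0,-0.1,0,0,0],[-0.2,0,0,-0.1,0,0,0],[-0.2,0,0,-0.1,0,0,0],[-0.2,0,0,-0.1,0,0,0],[-0.2,0,0,-0.1,0,0,0],[-0.2,0,0,-0.1,0,0,0]]]'
python3 -m handwheel '[[[-0.2,0,0,0.1,0,0,0],[-0.2,0,0,0.3,0,0,0],[-0.2,0,0,0.5,0,0,0],[-0.2,0,0,0.8,0,0,0],[-1,0,-0.3,0.8,0,0,0],[-1,-0.1,-0.4,0.8,0,0,0],[-1,-0.1,-0.4,0.8,0,0,0],[-1,-0.1,-0.4,0.8,0,0,0],[-1,-0.1,-0.4,0.8,0,0,0],[-1,-0.1,-0.4,0.8,0,0,0]]]' 
python3 - <<'E'
from h import *
c=manip.snapshot('wrist')
for n,x,y,r,a,b in[('stampH',440,201,50,60,85),('stampB',440,201,60,17,32),('stap',464,301,70,35,60),('clip',563,195,60,44,60)]:print(n,tops(c,x,y,r,a,b))
c=manip.snapshot('top')
for n,x,y,r,a,b in[('stampH',440,201,50,60,85),('stap',464,301,70,35,60),('jar',602,-226,45,62,80)]:print(n,tops(c,x,y,r,a,b))
E
```

```text
time: 30.55
tool_pos: [463.8, 300.9, 19.9]
ee_rot: [[-0.998, 0.055, 0.0], [0.055, 0.998, 0.0], [-0.0, 0.0, -1.0]]
force: [-0.2, -0.1, 0.8]
grip_width: 0.601
finger_force: 0.0
time: 31.8
tool_pos: [439.0, 201.6, 219.5]
ee_rot: [[-0.999, 0.054, -0.0], [0.054, 0.999, -0.0], [0.0, -0.0, -1.0]]
force: [-0.8, 0.2, -0.9]
grip_width: 0.997
finger_force: 0.0
stampH (594, 429.0, 203.4, 25.4, 24.7, -49.3, 'med', [427.8, 203.6, 73.0])
stampB (2281, 429.7, 203.7, 60.3, 60.0, -3.8, 'med', [421.9, 204.1, 23.3])
stap (2036, 463.0, 300.7, 91.9, 25.3, -3.2, 'med', [458.3, 298.8, 45.5])
clip (2927, 563.0, 195.1, 82.4, 49.4, -2.6, 'med', [560.0, 195.2, 49.3])
stampH (15, 423.9, 207.9, 17.0, 8.3, 46.7, 'med', [424.7, 208.7, 74.2])
stap (39, 424.7, 300.6, 21.2, 15.4, 85.0, 'med', [423.2, 299.6, 47.8])
jar (221, 600.3, -226.4, 50.7, 46.9, -47.7, 'med', [600.2, -226.1, 69.7])
```

```bash
python3 -m handwheel '[[[-0.3,-0.039,0.008,-0.2,0,0,0],[-0.3,-0.039,0.008,-0.4,0,0,0],[-0.3,-0.039,0.008,-0.5,0,0,0],[-0.3,-0.039,0.008,-0.6,0,0,0],[-0.3,-0.039,0.008,-0.7,0,0,0],[-0.3,-0.039,0.008,-0.734,0,0,0],[-0.3,-0.039,0.008,-0.734,0,0,0],[1,-0.039,0.008,-0.734,0,0,0],[1,-0.039,0.008,-0.734,0,0,0],[1,-0.039,0.008,-0.734,0,0,0]]]' 25
python3 -m handwheel '[[[1,0,0,0,0,0,0],[1,0,0,0,0,0,0],[1,0,0,0,0,0,0],[1,0,0,0,0,0,0],[1,0,0,0.05,0,0,0],[1,0,0,0.1,0,0,0],[1,0.05,-0.01,0.1,0,0,0],[1,0.117,-0.01,0.1,0,0,0],[1,0.117,-0.01,0.1,0,0,0],[1,0.117,-0.01,0.1,0,0,0]]]'
python3 -m handwheel '[[[1,0,0,-0.05,0,0,0],[1,0,0,-0.08,0,0,0],[1,0,0,-0.098,0,0,0],[1,0,0,-0.098,0,0,0],[1,0,0,-0.098,0,0,0],[0,0,0,-0.098,0,0,0],[0,0,0,-0.098,0,0,0],[0,0,0,-0.098,0,0,0],[0,0,0,-0.098,0,0,0],[0,0,0,-0.098,0,0,0]]]'
python3 -m handwheel '[[[0,0,0,0.1,0,0,0],[0,0,0,0.3,0,0,0],[0,0,0,0.5,0,0,0],[0,0,0,0.7,0,0,0],[-1,0.1,-0.3,0.7,0,0,0],[-1,0.2,-0.6,0.7,0,0,0],[-1,0.3,-0.9,0.7,0,0,0],[-1,0.3,-1,0.7,0,0,0],[-1,0.3,-1,0.7,0,0,0],[-1,0.3,-1,0.7,0,0,0]]]' 
python3 - <<'E'
from h import *
c=manip.snapshot('top')
for n,x,y,r,a,b in[('stampH',450,201,50,62,85),('stampB',450,201,60,17,32),('stap',464,301,70,35,60),('clip',563,195,60,44,60),('jar',602,-226,45,62,80)]:print(n,tops(c,x,y,r,a,b))
E
```

```text
time: 33.15
tool_pos: [429.4, 203.1, 36.9]
ee_rot: [[-0.998, 0.055, 0.001], [0.055, 0.998, 0.0], [-0.001, 0.0, -1.0]]
force: [-0.5, -0.6, -0.5]
grip_width: 0.35
finger_force: 0.0
time: 34.4
tool_pos: [457.9, 200.1, 60.8]
ee_rot: [[-0.998, 0.056, -0.001], [0.056, 0.998, -0.001], [0.001, -0.001, -1.0]]
force: [0.2, -0.2, -1.6]
grip_width: 0.276
finger_force: 25.0
time: 35.65
tool_pos: [458.3, 200.4, 36.8]
ee_rot: [[-0.998, 0.055, 0.0], [0.055, 0.998, 0.0], [-0.0, 0.0, -1.0]]
force: [0.7, -0.4, 0.3]
grip_width: 0.5
finger_force: 0.0
time: 36.9
tool_pos: [533.0, -49.8, 211.6]
ee_rot: [[-0.998, 0.057, -0.001], [0.057, 0.998, 0.0], [0.001, 0.0, -1.0]]
force: [0.1, 0.8, 0.2]
grip_width: 0.996
finger_force: 0.0
stampH (60, 457.3, 198.9, 23.1, 22.9, -45.2, 'med', [457.0, 199.0, 73.8])
stampB (317, 442.8, 198.5, 88.7, 59.2, 0.1, 'med', [454.5, 194.6, 24.3])
stap (251, 462.9, 299.3, 91.9, 23.9, -3.6, 'med', [462.2, 298.1, 46.0])
clip (426, 563.4, 193.9, 82.8, 50.2, -4.2, 'med', [562.8, 193.6, 50.5])
jar (225, 600.6, -226.6, 50.9, 46.9, -46.6, 'med', [600.6, -226.1, 69.7])
```

```bash
python3 -m handwheel '[[[-1,0.272,-0.707,0,0,0,0],[-1,0.272,-0.707,0,0,0,0],[-1,0.272,-0.707,-0.1,0,0,0],[-1,0.272,-0.707,-0.2,0,0,0],[-1,0.272,-0.707,-0.35,0,0,0],[-1,0.272,-0.707,-0.5,0,0,0],[-1,0.272,-0.707,-0.65,0,0,0],[-1,0.272,-0.707,-0.79,0,0,0],[-1,0.272,-0.707,-0.79,0,0,0],[1,0.272,-0.707,-0.79,0,0,0]]]' 30
python3 -m handwheel '[[[1,0,0,0,0,0,0],[1,0,0,0,0,0,0],[1,0,0,0,0,0,0],[1,0,0,0,0,0,0],[1,0,0,0,0,0,0],[1,0,0,0,0,0,0],[1,0,0,0.15,0,0,0],[1,0,0,0.35,0,0,0],[1,0,0,0.55,0,0,0],[1,0,0,0.55,0,0,0]]]'
```

```text
time: 38.2
tool_pos: [602.3, -225.4, 15.6]
ee_rot: [[-0.999, 0.054, 0.001], [0.054, 0.999, -0.0], [-0.001, -0.0, -1.0]]
force: [-0.6, -0.4, 0.6]
grip_width: 0.913
finger_force: 0.0
time: 39.45
tool_pos: [603.7, -227.4, 156.1]
ee_rot: [[-0.998, 0.055, 0.007], [0.055, 0.998, -0.003], [-0.007, -0.002, -1.0]]
force: [-0.9, -0.4, -1.8]
grip_width: 0.603
finger_force: 30.0
```

```bash
python3 -m handwheel '[[[1,-0.087,0.643,0,0,0,0],[1,-0.087,0.643,0,0,0,0],[1,-0.087,0.643,0,0,0,0],[1,-0.087,0.643,0,0,0,0],[1,-0.087,0.643,0,0,0,0],[1,-0.087,0.643,0,0,0,0],[1,-0.087,0.643,0,0,0,0],[1,-0.087,0.643,0,0,0,0],[1,-0.087,0.643,0,0,0,0],[1,-0.087,0.643,0,0,0,0]]]' |head -2
python3 -m handwheel '[[[1,-0.087,0.643,0,0,0,0],[1,-0.087,0.643,0,0,0,0],[1,-0.087,0.643,0,0,0,0],[1,-0.087,0.643,0,0,0,0],[1,-0.087,0.643,-0.1,0,0,0],[1,-0.087,0.643,-0.2,0,0,0],[1,-0.087,0.643,-0.3,0,0,0],[1,-0.087,0.643,-0.4,0,0,0],[1,-0.087,0.643,-0.4,0,0,0],[1,-0.087,0.643,-0.4,0,0,0]]]'
python3 -m handwheel '[[[1,0,0,-0.05,0,0,0],[1,0,0,-0.1,0,0,0],[1,0,0,-0.128,0,0,0],[1,0,0,-0.128,0,0,0],[1,0,0,-0.128,0,0,0],[-0.5,0,0,-0.128,0,0,0],[-0.5,0,0,-0.128,0,0,0],[-0.5,0,0,-0.128,0,0,0],[-0.5,0,0,-0.128,0,0,0],[-0.5,0,0,-0.128,0,0,0]]]'
python3 -m handwheel '[[[-0.5,0,0,0.1,0,0,0],[-0.5,0,0,0.25,0,0,0],[-0.5,0,0,0.4,0,0,0],[-0.5,0,0,0.6,0,0,0],[-1,-0.1,-0.3,0.9,0,0,0],[-1,-0.2,-0.6,1,0,0,0],[-1,-0.2,-0.9,1,0,0,0],[-1,-0.2,-1,1,0,0,0],[-1,-0.2,-1,1,0,0,0],[-1,-0.2,-1,1,0,0,0]]]'
python3 - <<'E'
from h import *
c=manip.snapshot('top');cv2.imwrite('pics/t2.png',cv2.resize(c['frame'][195:300,150:290],None,fx=5,fy=5,interpolation=cv2.INTER_CUBIC))
for n,x,y,r,a,b in[('stampH',458,201,50,62,85),('stap',464,301,70,35,60),('clip',563,195,60,44,60),('jar',557,95,45,65,85),('knob',605,-349,40,55,72)]:print(n,tops(c,x,y,r,a,b))
P=cloud(c);m=(c['frame'].min(2)<110)&(abs(P[...,2]-4)<5);m[:,:163]=0;m[:,273:]=0;m[:208]=0;m[292:]=0;[print(r) for r in rects(c,m,5,60)]
E
```

```text
time: 40.7
tool_pos: [579.6, -65.7, 151.9]
time: 41.95
tool_pos: [558.4, 94.6, 52.6]
ee_rot: [[-0.998, 0.056, 0.001], [0.056, 0.998, 0.0], [-0.001, 0.0, -1.0]]
force: [0.3, 0.4, -1.6]
grip_width: 0.603
finger_force: 30.0
time: 43.2
tool_pos: [557.8, 95.1, 19.8]
ee_rot: [[-0.998, 0.055, 0.0], [0.055, 0.998, -0.0], [-0.0, -0.0, -1.0]]
force: [0.1, 0.3, -0.3]
grip_width: 0.751
finger_force: 0.0
time: 44.45
tool_pos: [507.6, -156.8, 270.3]
ee_rot: [[-0.998, 0.059, 0.001], [0.059, 0.998, -0.0], [-0.001, -0.0, -1.0]]
force: [0.9, -0.5, 0.6]
grip_width: 0.999
finger_force: 0.0
stampH (60, 457.2, 198.6, 23.9, 23.2, 38.4, 'med', [457.0, 199.4, 73.6])
stap (253, 463.0, 299.2, 92.3, 24.9, -2.5, 'med', [462.3, 297.8, 46.1])
clip (422, 562.6, 193.7, 82.7, 50.7, -3.0, 'med', [562.6, 193.6, 50.4])
jar (224, 556.7, 94.3, 49.2, 48.6, -1.1, 'med', [556.1, 94.0, 74.1])
knob None
([211.0, 288.0], 388.3, 209.0, 222.5, 21.3, 88.6)
([167.0, 285.0], 407.5, 346.5, 52.8, 40.3, 1.1)
([267.0, 285.0], 401.3, 52.8, 55.0, 46.1, -1.5)
([165.0, 229.0], 570.8, 358.6, 143.8, 22.3, 1.1)
```

View pics/t2.png

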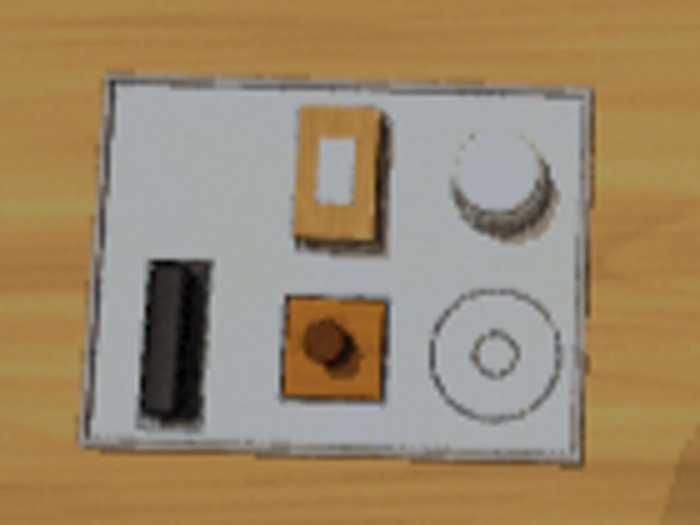

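All four tools sit inside their outlines: stapler (175,340), clipbox (338,175), stamp (333,350), jar (500,175 lid). Only the weight's circle (495,355) is empty. Moving to look at the knob.

```bash
python3 -m handwheel '[[[-1,-0.03,-0.77,0,0,0,0],[-1,-0.03,-0.77,0,0,0,0],[-1,-0.03,-0.77,0,0,0,0],[-1,-0.03,-0.77,0,0,0,0],[-1,-0.03,-0.77,0,0,0,0],[-1,-0.03,-0.77,0,0,0,0],[-1,-0.03,-0.77,0,0,0,0],[-1,-0.03,-0.77,0,0,0,0],[-1,-0.03,-0.77,0,0,0,0],[-1,-0.03,-0.77,0,0,0,0]]]' | head -3
python3 - <<'E'
from h import *
c=manip.snapshot('wrist');cv2.imwrite('pics/w6.png',c['frame'])
for n,x,y,r,a,b in[('knob',605,-349,40,50,72),('plate',605,-349,40,25,72),('kbox',605,-349,70,12,26),('cup',575,-490,90,75,170)]:print(n,tops(c,x,y,r,a,b))
print(manip.read_state()['joint_positions'])
E
```

```text
time: 45.75
tool_pos: [500.3, -347.3, 269.9]
ee_rot: [[-0.998, 0.055, 0.0], [0.055, 0.998, -0.0], [-0.0, -0.0, -1.0]]
knob (467, 605.3, -350.1, 44.8, 14.5, 30.2, 'med', [603.3, -349.9, 61.7])
plate (1287, 603.7, -350.9, 68.5, 62.6, -75.1, 'med', [600.4, -348.0, 33.2])
kbox (2510, 605.5, -350.1, 84.0, 83.9, -89.4, 'med', [590.2, -352.2, 19.1])
cup (1931, 543.4, -515.7, 75.0, 74.9, -12.4, 'med', [541.7, -523.5, 87.8])
[-6.09349205e-01  2.81736345e-01  1.60776489e+00  2.36991141e-05
  1.25200877e+00 -2.12480433e+00]
```

View pics/w6.png

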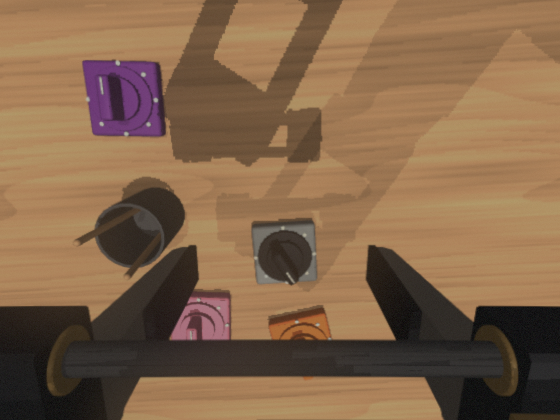

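Knob: bar centre (605,−350), axis 30°, white pointer end at (290,280), which faces +x. I'll use the grasp with y at −60°, which leaves plenty of anticlockwise range on joint 6.

```bash
python3 -m handwheel '[[[-0.2,0.42,-0.011,0,0,0,-0.2035],[-0.2,0.42,-0.011,-0.1,0,0,-0.2035],[-0.2,0.42,-0.011,-0.2,0,0,-0.2035],[-0.2,0.42,-0.011,-0.3,0,0,-0.2035],[-0.2,0.42,-0.011,-0.3,0,0,-0.2035],[-0.2,0.42,-0.011,-0.3,0,0,-0.2035],[-0.2,0.42,-0.011,-0.3,0,0,-0.2035],[-0.2,0.42,-0.011,-0.3,0,0,-0.2035],[-0.2,0.42,-0.011,-0.3,0,0,-0.2035],[-0.2,0.42,-0.011,-0.3,0,0,-0.2035]]]' | head -3
python3 -m handwheel '[[[-0.2,0,0,0,0,0,-0.2035],[-0.2,0,0,-0.1,0,0,-0.2035],[-0.2,0,0,-0.2,0,0,-0.2035],[-0.2,0,0,-0.3,0,0,-0.2035],[-0.2,0,0,-0.3,0,0,-0.2035],[-0.2,0,0,-0.3,0,0,-0.2035],[-0.2,0,0,-0.3,0,0,-0.2035],[-0.2,0,0,-0.3,0,0,-0.2035],[-0.2,0,0,-0.3,0,0,-0.2035],[-0.2,0,0,-0.3,0,0,-0.2035]]]'
python3 - <<'E'
from h import *
s=manip.read_state();y=s['ee_rot'][:,1];print(np.degrees(np.arctan2(y[1],y[0])),s['joint_positions'][5])
c=manip.snapshot('top')
for n,x,y,r,a,b in[('stampH',458,201,50,62,85),('stap',464,301,70,35,60),('clip',563,195,60,44,60),('jar',557,95,45,65,85)]:print(n,tops(c,x,y,r,a,b))
E
```

```text
time: 47.05
tool_pos: [605.3, -350.1, 194.8]
ee_rot: [[-0.236, 0.972, -0.0], [0.972, 0.236, 0.0], [0.0, -0.0, -1.0]]
time: 48.3
tool_pos: [605.3, -350.1, 119.9]
ee_rot: [[0.862, 0.507, -0.0], [0.507, -0.862, 0.0], [-0.0, -0.0, -1.0]]
force: [-0.5, -0.3, 0.7]
grip_width: 0.599
finger_force: 0.0
-59.56148089604283 0.5130209668549843
stampH (62, 457.3, 198.7, 24.2, 23.0, 44.9, 'med', [457.0, 198.5, 72.2])
stap (250, 462.8, 299.5, 91.8, 25.2, -3.5, 'med', [462.3, 298.2, 46.2])
clip (426, 562.9, 194.3, 81.9, 49.6, -3.2, 'med', [562.9, 193.5, 50.7])
jar (222, 556.9, 94.4, 50.0, 48.4, 0.4, 'med', [556.6, 94.2, 74.2])
```

Tools unchanged. Gripping the knob and beginning a modest turn (20°).

```bash
python3 -m handwheel '[[[-0.2,0,0,-0.1,0,0,0],[-0.2,0,0,-0.2,0,0,0],[-0.2,0,0,-0.28,0,0,0],[-0.2,0,0,-0.323,0,0,0],[-0.2,0,0,-0.323,0,0,0],[1,0,0,-0.323,0,0,0],[1,0,0,-0.323,0,0,0],[1,0,0,-0.323,0,0,0],[1,0,0,-0.323,0,0,0],[1,0,0,-0.323,0,0,0]]]' 20
python3 -m handwheel '[[[1,0,0,0,0,0,0],[1,0,0,0,0,0,0],[1,0,0,0,0,0,0],[1,0,0,0,0,0,0],[1,0,0,0,0,0,0.01],[1,0,0,0,0,0,0.02],[1,0,0,0,0,0,0.03],[1,0,0,0,0,0,0.04],[1,0,0,0,0,0,0.055],[1,0,0,0,0,0,0.055]]]'
python3 -c "
from bench import manip;s=manip.read_state();print(s['torque'],s['force'],s['joint_positions'][5])"
```

```text
time: 49.6
tool_pos: [605.2, -349.9, 39.3]
ee_rot: [[0.863, 0.505, -0.0], [0.505, -0.863, 0.0], [0.0, -0.0, -1.0]]
force: [-1.0, 2.1, 3.1]
grip_width: 0.149
finger_force: 20.0
time: 50.85
tool_pos: [605.3, -350.1, 39.3]
ee_rot: [[0.641, 0.767, 0.0], [0.767, -0.641, 0.0], [0.0, 0.0, -1.0]]
force: [-1.0, 2.0, 5.5]
grip_width: 0.153
finger_force: 20.0
[0.37640154 0.39284144 0.05454268] [-1.02174061  1.95531236  5.49069808] 0.16971633120790536
```

```bash
python3 -m handwheel '[[[1,0,0,0,0,0,0.01],[1,0,0,0,0,0,0.02],[1,0,0,0,0,0,0.03],[1,0,0,0,0,0,0.04],[1,0,0,0,0,0,0.05],[1,0,0,0,0,0,0.06],[1,0,0,0,0,0,0.07],[1,0,0,0,0,0,0.08],[1,0,0,0,0,0,0.08],[1,0,0,0,0,0,0.08]]]' | tail -3
python3 -c "
from bench import manip;s=manip.read_state();print(s['torque'],s['force'],s['joint_positions'][5],s['effort'][5])"
```

```text
force: [0.6, 1.3, 4.5]
grip_width: 0.153
finger_force: 20.0
[0.34494472 0.1961592  0.08221015] [0.61034868 1.3393086  4.54091183] -0.33083712176021773 0.05647027865052223
```

```bash
python3 -m handwheel '[[[1,0,0,0,0,0,0.01],[1,0,0,0,0,0,0.02],[1,0,0,0,0,0,0.03],[1,0,0,0,0,0,0.04],[1,0,0,0,0,0,0.05],[1,0,0,0,0,0,0.06],[1,0,0,0,0,0,0.07],[1,0,0,0,0,0,0.08],[1,0,0,0,0,0,0.08],[1,0,0,0,0,0,0.08]]]' | tail -3
python3 -c "
from bench import manip;s=manip.read_state();print(s['torque'],s['force'],s['joint_positions'][5],s['effort'][5])"
```

```text
force: [1.2, 2.3, 4.6]
grip_width: 0.151
finger_force: 20.0
[ 0.40352117 -0.17866997  0.02273127] [1.202046   2.27016504 4.62187617] -0.8335176949731283 0.033149271039292216
```

```bash
python3 -c "
from h import *
c=manip.snapshot('top');cv2.imwrite('pics/k1.png',cv2.resize(c['frame'][185:245,360:430],None,fx=8,fy=8,interpolation=cv2.INTER_CUBIC))"
python3 -m handwheel '[[[1,0,0,0,0,0,0.01],[1,0,0,0,0,0,0.02],[1,0,0,0,0,0,0.03],[1,0,0,0,0,0,0.04],[1,0,0,0,0,0,0.05],[1,0,0,0,0,0,0.06],[1,0,0,0,0,0,0.07],[1,0,0,0,0,0,0.08],[1,0,0,0,0,0,0.08],[1,0,0,0,0,0,0.08]]]' | tail -3
python3 -c "
from bench import manip;s=manip.read_state();print(s['torque'],s['force'],s['joint_positions'][5],s['effort'][5],s['ee_rot'][:,1])"
```

```text
force: [3.7, 2.9, 4.6]
grip_width: 0.151
finger_force: 20.0
[ 0.72142881 -0.6435011   0.09891739] [3.68169464 2.93213577 4.64747384] -1.3360915728910765 0.03797221812419593 [0.68983316 0.723968   0.00073409]
```

```bash
python3 -m handwheel '[[[1,0,0,0,0,0,0.01],[1,0,0,0,0,0,0.02],[1,0,0,0,0,0,0.03],[1,0,0,0,0,0,0.04],[1,0,0,0,0,0,0.05],[1,0,0,0,0,0,0.05],[1,0,0,0,0,0,0.05],[1,0,0,0,0,0,0.05],[1,0,0,0,0,0,0.05],[1,0,0,0,0,0,0.05]]]' | tail -3
python3 -c "
from bench import manip;s=manip.read_state();print(s['torque'],s['force'],s['joint_positions'][5],s['effort'][5],s['ee_rot'][:,1])"
```

```text
force: [4.2, 3.4, 5.6]
grip_width: 0.155
finger_force: 20.0
[ 0.83913746 -0.73881672 -0.00128177] [4.22218812 3.44706353 5.63526085] -1.650233889963383 0.047385371290147305 [4.32409200e-01 9.01677275e-01 6.13110990e-04]
```

```bash
python3 -m handwheel '[[[1,0,0,0,0,0,0.01],[1,0,0,0,0,0,0.02],[1,0,0,0,0,0,0.03],[1,0,0,0,0,0,0.04],[1,0,0,0,0,0,0.05],[1,0,0,0,0,0,0.05],[1,0,0,0,0,0,0.05],[1,0,0,0,0,0,0.05],[1,0,0,0,0,0,0.05],[1,0,0,0,0,0,0.05]]]' | tail -3
python3 -c "
from bench import manip;s=manip.read_state();print(s['torque'],s['force'],s['joint_positions'][5],s['effort'][5],s['ee_rot'][:,1])"
python3 -m handwheel '[[[1,0,0,0,0,0,0.01],[1,0,0,0,0,0,0.02],[1,0,0,0,0,0,0.03],[1,0,0,0,0,0,0.04],[1,0,0,0,0,0,0.05],[1,0,0,0,0,0,0.05],[1,0,0,0,0,0,0.05],[1,0,0,0,0,0,0.05],[1,0,0,0,0,0,0.05],[1,0,0,0,0,0,0.05]]]' | tail -3
python3 -c "
from bench import manip;s=manip.read_state();print(s['torque'],s['force'],s['joint_positions'][5],s['effort'][5],s['ee_rot'][:,1])"
```

```text
force: [4.2, 6.0, 4.4]
grip_width: 0.154
finger_force: 20.0
[ 1.02404597 -0.79008913  0.06387194] [4.22747856 6.01244741 4.43525991] -1.9643947055666355 0.047545088455080986 [1.32670165e-01 9.91160144e-01 4.41903255e-04]
force: [5.0, 4.8, 5.3]
grip_width: 0.178
finger_force: 23.3
[ 0.95035778 -0.70783647 -0.68074436] [4.96151819 4.77242674 5.28165795] -2.2775878090070254 -0.7199220545589924 [-1.78638591e-01  9.83914673e-01  4.12524811e-04]
```

Torque jumped to −0.7 N m, so this is the stop. Releasing, retreating and verifying.

```bash
python3 -m handwheel '[[[-0.2,0,0,0,0,0,0],[-0.2,0,0,0,0,0,0],[-0.2,0,0,0,0,0,0],[-0.2,0,0,0,0,0,0],[-0.2,0,0,0,0,0,0],[-0.2,0,0,0.2,0,0,0],[-0.2,0,0,0.4,0,0,0],[-0.2,0,0,0.6,0,0,0],[-0.2,0,0,0.9,0,0,0],[-0.2,0,0,0.9,0,0,0]]]' | tail -3
python3 -m handwheel '[[[-0.2,-0.4,0,0,0,0,0],[-0.2,-0.4,0,0,0,0,0],[-0.2,-0.4,0,0,0,0,0],[-0.2,-0.4,0,0,0,0,0],[-0.2,-0.4,0,0,0,0,0],[-0.2,-0.4,0,0,0,0,0],[-0.2,-0.4,0,0,0,0,0],[-0.2,-0.4,0,0,0,0,0],[-0.2,-0.4,0,0,0,0,0],[-0.2,-0.4,0,0,0,0,0]]]' | head -2
python3 - <<'E'
from h import *
c=manip.snapshot('wrist')
print(tops(c,605,-350,40,50,72),tops(c,605,-350,70,12,26))
u=proj(c,[605,-350,50])[0].astype(int);print(u)
f=c['frame'][max(0,u[1]-60):u[1]+60,u[0]-70:u[0]+70];cv2.imwrite('pics/k2.png',cv2.resize(f,None,fx=5,fy=5,interpolation=cv2.INTER_CUBIC))
c=manip.snapshot('top')
for n,x,y,r,a,b in[('stampH',458,201,50,62,85),('stap',464,301,70,35,60),('clip',563,195,60,44,60),('jar',557,95,45,65,85)]:print(n,tops(c,x,y,r,a,b))
E
```

```text
force: [0.3, 0.1, 0.4]
grip_width: 0.596
finger_force: 0.0
time: 60.9
tool_pos: [505.3, -350.1, 264.1]
(444, 605.5, -350.0, 45.7, 14.0, 0.8, 'med', [602.2, -350.2, 61.7]) (2627, 605.6, -350.0, 84.0, 83.8, 0.9, 'med', [590.5, -353.1, 19.0])
[267 261]
stampH (60, 457.2, 198.6, 24.2, 22.9, 44.2, 'med', [457.0, 199.4, 73.7])
stap (248, 463.1, 299.0, 92.2, 25.6, -2.3, 'med', [462.4, 298.1, 46.6])
clip (427, 563.2, 194.0, 82.1, 49.8, -3.8, 'med', [562.6, 193.5, 50.7])
jar (229, 556.8, 93.2, 49.6, 49.2, -45.7, 'med', [556.0, 94.1, 74.5])
```

View pics/k2.png

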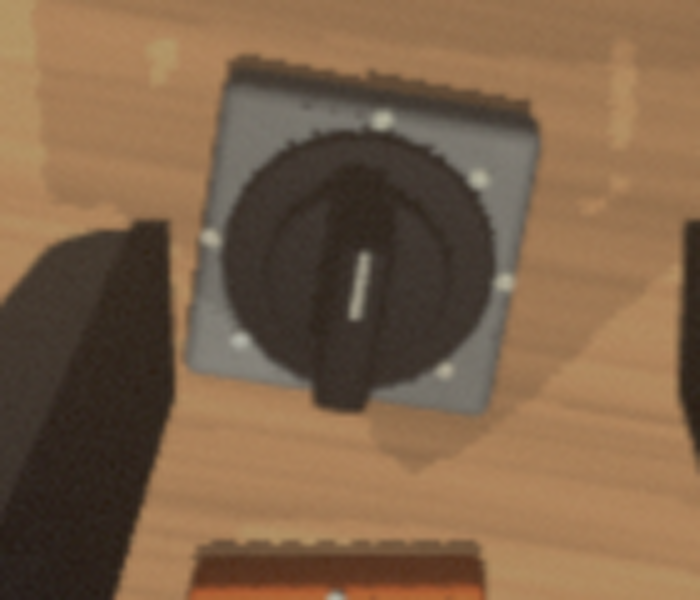

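The bar now lies along the box axis (0.8° against 0.9°). Its white mark (360,285) is on the end facing the first scale dot at (380,120), next to the scale's gap at upper left, so the knob is at the anticlockwise stop. The tools haven't moved and the arm is clear.

```bash
python3 -c "
from bench import manip;print(manip.hand_in())"
```

```text
the job is handed in; nothing more can be done
None
```

The jar, stamp, stapler and cardboard box stand on their outlines (no paperweight was out), the dimmer was turned last to its anticlockwise off stop, and the job is handed in (the hand-in returned no verdict).

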